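# Shift the bench mixer into third and start it

### The arm

A 6-joint arm with a two-finger parallel gripper is mounted at the origin on the work surface. World frame = base frame: x ahead of the robot, y to its left, z up, the work surface at z = 0. Lengths are in m, angles in degrees, forces in N, time in s.
With the tool pointing down it reaches from about 0.3 to 0.875 m from the base axis. Payload 6.4 kg.
Tool frame: the origin (TCP) lies between the finger pads; the fingertips stand 14 mm ahead of it and the grasp point (between the pads) lies 5 mm behind it (r.tips_ahead is the distance from the TCP to the fingertips, in m); z points along the fingers, x is the direction in which the jaws open and shut, and the axes are right-handed (so a half turn about z gives the same grasp; the last joint's range is limited). The gripper opens to 88 mm and grips with 3 to 60 N. Pads are 18 mm wide; open, the fingers measure 123 mm over their backs; the gripper's body (75 mm by 187 mm) begins 45 mm behind the grasp point.
Start: joints at [-11.82, 10.359, 92.074, -0, 77.567, -11.82], TCP at [0.575, 0, 0.253] pointing down, gripper open.
Joint ranges: [-171.53, 171.53], [-51.25, 118.39], [17.06, 147.69], [-65.23, 245.23], [0, 150.52], [-178.68, 178.68]. Speed limits (degrees/s): [147.25, 147.25, 172.46, 180, 180, 180].

### API

Orientations are given as a 3x3 rotation matrix whose columns are the frame's x, y, z axes.
In Python, from workcell import r, viewer, workorder gives the robot as it stands.
- The arm moves only by the shell command python3 -m crank 'ROWS' [OPENING] [FORCE]. ROWS is JSON, a list of rows, each an object with "dp": the shift along the tool's x, y, z in m, a list of three; "rot": the turn, a rotation vector about the tool's x, y, z in rad, a list of three. In form: [{"dp": [x, y, z], "rot": [ax, ay, az]}, ...]. A call has 1 to 20 rows; each row shifts and turns the pose as measured when the row begins, along the tool's axes as they then stand; what a row does not reach is not made up. A row lasts 1/10 s, in which the tool goes at most 50 mm and 8.59 degrees, less where a joint would pass 70% of its speed; a pose out of reach is approached as far as the arm can. A call with a gripper value outside its range is refused whole. OPENING is the closure, from 0 (fully open) to 1 (shut), set as the call begins (- or left out, the last holds). The fingers move at their own pace and stop on an object; FORCE is the grip in N (left out, the last holds). Time passes only in rows, so rows that do not move let the fingers close. It gives the time, the measured TCP pose, the force and the opening at its end, in the units of the state.
- r.get_obs(): the state, without advancing time (a new reading comes with each control period).
- viewer.camera(name): name is "scene" or "side" or "wrist"; returns the picture (420x560x3 uint8, red, green, blue); there is no depth.
- viewer.calibration(name): a dict with "fx", "fy", "cx", "cy" (pixels), "R" (3x3) and "t" (3): a world point X has camera coordinates R X + t. Camera axes: x right, y down, z forward; pixel columns grow to the right and rows downward; lengths in m; the calibration is good to about 2 mm. The wrist camera is an equidistant fisheye: a pixel r from the principal point sees the ray r / f radians off the axis. A picture is of the moment at which its call begins: read the wrist's pose just before it. calibration takes no time and is no camera call; for the wrist camera it gives the pose at the moment of the call.
- workorder.hand_in(): hands the job in, once; it reports no verdict.
The state is a dict: "t": time; "joint_pos": joint angles; "dq": joint speeds; "joint_efforts": joint torques, N m; "eef_pos": TCP position; "eef_rot": TCP orientation; "contact_force": force on the tool from outside, world axes, zero at the start; "torque": the same for the moment, N m; "gripper_width": finger opening in m.
Only numpy, scipy, OpenCV 4.12 (cv2) and the standard library are available. Lean on these libraries where they do the work, as an engineer would, in place of code of your own. Each camera call takes 0.05 s, during which the arm holds its last target.

### The job

Put the bench mixer into third gear with your fingertips: push the black gear lever along the left leg of its H gate to the cross channel, across to the right, then forward (away from you) fully home into the third slot, without letting it into the fourth slot, the one at the back on the right. Then press the start button at the mixer's right end fully down and let it come up again; do not press it before the lever is in third. Only push: never pinch the lever between the fingers, do not force it against the gate, and leave everything else on the mixer and the bench where it stands.

Things in the scene. Friction and masses are not known exactly. Their poses are not given: they have to be found in the camera images.
- mixer: The bench mixer, fixed: a white casting 200 mm deep (its x) and 470 mm wide (its y, -200 to +270 mm), flat deck 100 mm above the bench. Origin on the bench straight under the middle of the H gate; x points forward (away from the robot, along a gate leg), y left, z up; turned up to 0.3 rad about z. A steel bowl, 130 mm across, rim 170 mm above the bench, is fixed on it at y = +200 mm.
- gate_centre (a point): Middle of the gate's cross channel, level with the top of the gate plate, 108 mm above the bench. Two legs run along the mixer's x, 22 mm left and right of this point, joined through this point by a cross channel along y. First slot: left forward; second: left back; third: right forward; fourth: right back (marked by one to four dots).
- gate_plate (a point): Middle of the underside of the steel gate plate, 116 x 116 mm and 8 mm thick, on the deck. All its slots are 18 mm wide; the legs end 33 mm forward and 33 mm back of the middle.
- lever_pivot (a point): The point about which the gear lever leans, inside the casting, 30 mm above the bench under the gate's middle. The lever is an 11 mm steel rod with a black grip on top. It stays where it is left; about 2.5 N sideways at the grip moves it; the gate's edges stop it.
- grip (a point): Centre of the lever's grip, on its axis, 124 mm from the pivot. The grip is four upright round lobes, together 32 mm across and 56 mm long (28 mm either side of this point) under a thin 4 mm cap; upright, its top would be 185 mm above the bench. In the legs its centre lies about 36 mm to the left or right of the gate's middle, at the slot ends about 38 mm forward or back.
- lever_across (a joint): Sideways lean of the lever (rad): -0.29 in the left leg, 0 mid channel, +0.29 in the right leg (play about 0.04). From the pivot, in the mixer's frame, the grip's centre is at 124 mm x (sin f, -sin a cos f, cos a cos f), a being this joint and f lever_forward.
- lever_forward (a joint): Forward lean of the lever (rad): 0 in the cross channel, where about 0.04 either way still passes; about +0.32 at the forward end of the first or third slot, about -0.32 at the back end of the second or fourth. The lever starts in the left leg, anywhere from the second slot to the first.
- start (a joint): Travel of the start button (m): 0 released, 0.006 fully down; sprung, about 5 N holds it fully down.
- start_top (a point): Centre of the top face of the start button: a black round button, 30 mm across, pressed straight down, on a steel collar at the right end of the mixer's deck, 45 mm nearer the robot and 150 mm to the right of the gate's middle (in the mixer's frame); released, its top is 122 mm above the bench.
- lobe_front: The lobe on the forward (away from the robot) side of the lever's grip: a black upright cylinder 16 mm thick and 56 mm long, origin at its centre, 8 mm from the grip's axis.
- lobe_back: The lobe on the back (towards the robot) side of the lever's grip: a black upright cylinder 16 mm thick and 56 mm long, origin at its centre, 8 mm from the grip's axis.
- lobe_left: The lobe on the left side of the lever's grip: a black upright cylinder 16 mm thick and 56 mm long, origin at its centre, 8 mm from the grip's axis.
- lobe_right: The lobe on the right side of the lever's grip: a black upright cylinder 16 mm thick and 56 mm long, origin at its centre, 8 mm from the grip's axis.
- spice_jar: A jar on the mixer's deck behind the start button, 34 mm across and 52 mm tall: a bystander, loose, to be left alone. Origin under its middle.
- measure_cup: a small open aluminium cup on the mixer's deck near the bowl, 32 mm across and 28 mm tall: a bystander, loose, to be left alone. Origin under its middle.
- mug: a dark steel mug, 80 mm across and 85 mm tall, on the bench right of the mixer: a bystander, loose, to be left alone. Origin under its middle.
- mould_a: a brown 110 x 200 x 22 mm mould tray on the bench beyond the mixer: a bystander, loose, to be left alone. Origin under its middle.
- mould_b: a second brown 110 x 200 x 22 mm mould tray beyond the mixer: a bystander, loose, to be left alone. Origin under its middle.
- beaker: a clear beaker, 72 mm across and 100 mm tall, on the bench left of the mixer: a bystander, loose, to be left alone. Origin under its middle.
- spoon: a steel spoon lying on the bench in front of the mixer: a bystander, loose, to be left alone. Origin under its middle (of its length).

How it is judged (in metres and radians):
On the way, in this order (a step that is already met when the one before it is completed fails the run):
1. the lever has come across the channel into the right-hand leg (value of joint lever_across above 0.2 rad and value of joint lever_forward below 0.15 rad), for 0.05 s.
2. the lever is fully home in the third slot (value of joint lever_across above 0.2 rad and value of joint lever_forward above 0.25 rad), for 0.2 s.
3. the start button is pressed fully down (value of joint start above 0.0045 m), for 0.05 s.
At the end, for the whole second after the job is handed in: The lever stands home in the third slot (lean to the right over 0.20 rad, lean forward over 0.25 rad) and the start button is up again (travel under 2 mm) (all of step 2 and value of joint start below 0.002 m); the robot touches nothing.
It fails at once if the lever is let into the fourth slot (right of the middle and more than 0.14 rad back) (value of joint lever_across above 0.1 rad and value of joint lever_forward below -0.14 rad).
It fails at once if the start button is pressed (over 3 mm) while the lever is not in third (value of joint start above 0.003 m and not (value of joint lever_across above 0.2 rad and value of joint lever_forward above 0.25 rad)).
It fails at once if the grip is pinched: the fingers press on opposite lobes at once, over 2 N each ((contact force between the fingers and lobe_front above 2 N and contact force between the fingers and lobe_back above 2 N) or (contact force between the fingers and lobe_left above 2 N and contact force between the fingers and lobe_right above 2 N)).
It fails at once if the lever is forced: over 60 N on the grip (contact force between the fingers and lobe_front above 60 N or contact force between the fingers and lobe_back above 60 N or contact force between the fingers and lobe_left above 60 N or contact force between the fingers and lobe_right above 60 N).
It fails at once if a bystander is moved by more than 20 mm, or lifted (distance of any of spice_jar, measure_cup, mug, mould_a, mould_b, beaker, spoon from where it was at the start of the episode above 0.02 m).
It also fails if it takes over 67 s, if anything falls off the work surface, if the arm or the gripper's body presses on something with over 40 N, if the wrist force passes 120 N, or if a joint passes its speed limit or range.

## Working session

There is one attempt and no reset: what is moved stays moved. The work goes in short steps, Python scripts to look and compute and a shell command to move; the robot and the scene stay as the last step left them, time stands still between calls to the robot, and variables do not carry over. Pictures are saved under pics/ and viewed, and the job is handed in when it is done.

```bash
ls; mkdir -p pics
python3 - <<'E'
from workcell import r, viewer, workorder
import cv2, numpy as np
o=r.get_obs(); print(o['t'],o['eef_pos'],np.round(o['eef_rot'],3),o['gripper_width'],r.tips_ahead)
for n in ['scene','side','wrist']:
    c=viewer.calibration(n); print(n,{k:np.round(v,3).tolist() for k,v in c.items()})
    cv2.imwrite(f'pics/a_{n}.png',viewer.camera(n)[:,:,::-1])
E
```

```text
pics
0.0 [5.74487908e-01 1.20760620e-04 2.51831966e-01] [[ 1.    -0.    -0.002]
 [-0.    -1.     0.   ]
 [-0.002 -0.    -1.   ]] 0.0879494137944931 0.014
scene {'fx': 389.543, 'fy': 389.543, 'cx': 276.135, 'cy': 212.993, 'R': [[0.818, 0.575, -0.018], [0.433, -0.635, -0.64], [-0.379, 0.515, -0.769]], 't': [-0.527, -0.134, 1.155]}
side {'fx': 427.032, 'fy': 427.032, 'cx': 277.694, 'cy': 210.414, 'R': [[-0.987, -0.158, -0.01], [-0.099, 0.671, -0.735], [0.123, -0.724, -0.678]], 't': [0.628, 0.087, 1.01]}
wrist {'fx': 325.192, 'fy': 325.192, 'cx': 279.577, 'cy': 207.853, 'R': [[1.0, -0.0, -0.001], [-0.0, -0.946, 0.323], [-0.001, -0.323, -0.946]], 't': [-0.576, -0.044, 0.39]}
```

View pics/a_scene.png

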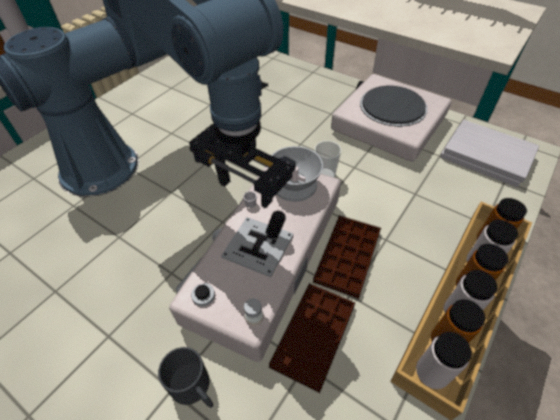

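View pics/a_side.png

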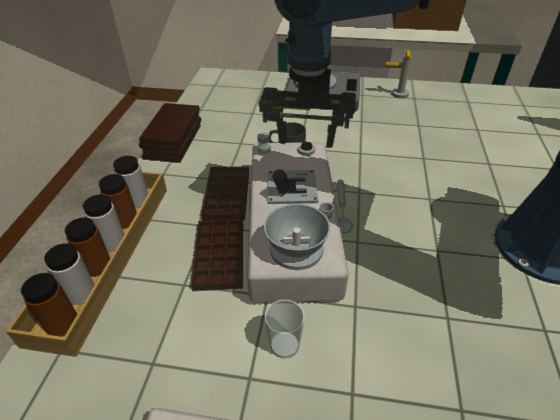

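View pics/a_wrist.png

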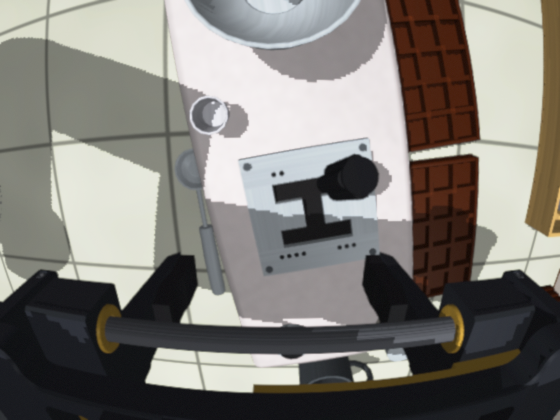

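The lever starts in the first slot (forward left): grip at about (355,178) in the wrist view, with the plate corners around (240,160), (368,140), (265,275) and (378,262). In the scene view, the start button is at (203,293) and the jar at (253,310). Next I'll measure these points.

```bash
cat > h.py <<'E'
from workcell import r, viewer, workorder
import cv2, numpy as np
def ray(c,n,uv):
    x=(uv[0]-c['cx'])/c['fx']; y=(uv[1]-c['cy'])/c['fy']
    if n=='wrist':
        th=np.hypot(x,y); s=np.sin(th)/th if th>1e-9 else 1
        d=np.array([x*s,y*s,np.cos(th)])
    else: d=np.array([x,y,1.])
    R=np.array(c['R']);t=np.array(c['t'])
    return -R.T@t, R.T@(d/np.linalg.norm(d))
def onz(c,n,uv,z):
    o,d=ray(c,n,uv); return o+d*(z-o[2])/d[2]
def proj(c,n,X):
    p=np.array(c['R'])@X+np.array(c['t'])
    if n=='wrist':
        rr=np.hypot(p[0],p[1]); th=np.arctan2(rr,p[2]); x,y=p[:2]/rr*th
    else: x,y=p[:2]/p[2]
    return np.array([c['fx']*x+c['cx'],c['fy']*y+c['cy']])
E
python3 - <<'E'
from h import *
for n,(x0,y0,x1,y1) in {'scene':(170,180,330,340),'side':(220,100,380,260),'wrist':(220,100,420,300)}.items():
    im=cv2.imread(f'pics/a_{n}.png')[y0:y1,x0:x1]
    k=600//(y1-y0); im=cv2.resize(im,None,fx=k,fy=k,interpolation=cv2.INTER_CUBIC)
    for i in range(0,x1-x0,20):
        cv2.putText(im,str(x0+i),(i*k,10),0,.35,(0,0,255)); cv2.putText(im,str(y0+i),(0,i*k+5),0,.35,(0,0,255))
        cv2.line(im,(i*k,12),(i*k,18),(0,0,255)); cv2.line(im,(25,i*k),(30,i*k),(0,0,255))
    cv2.imwrite(f'pics/b_{n}.png',im)
E
```

```text
(no output)
```

View pics/b_wrist.png

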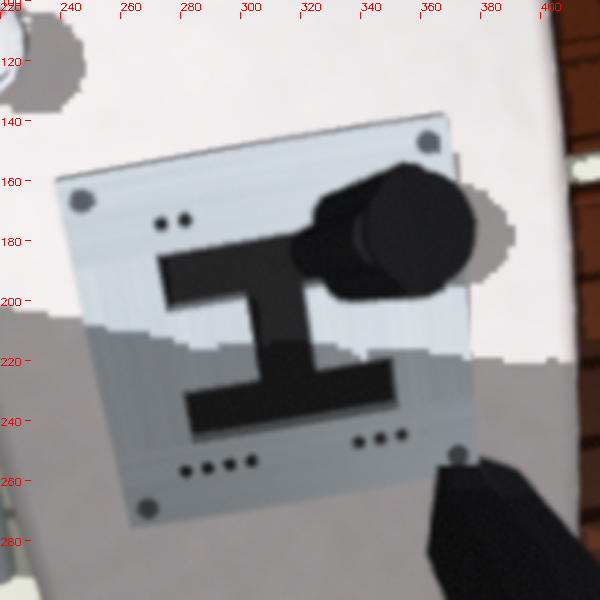

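View pics/b_scene.png

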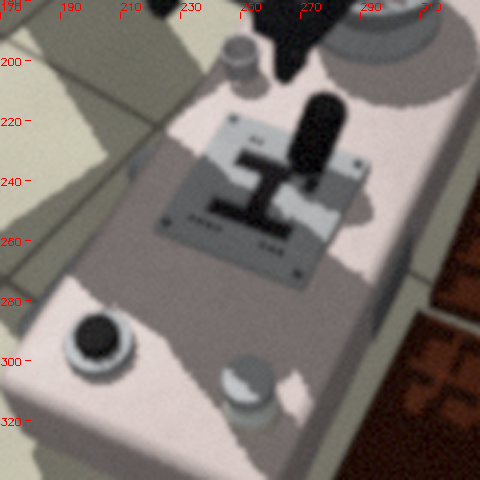

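View pics/b_side.png

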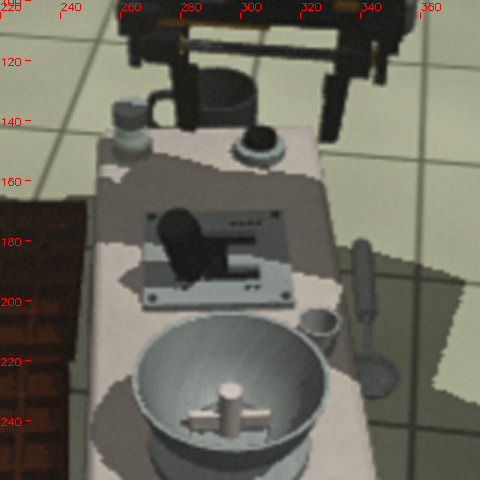

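Run:
```python
from h import *
from numpy.linalg import norm
c=viewer.calibration('wrist')
s=[(82,201),(428,142),(458,455),(148,509)]
P=np.array([onz(c,'wrist',(220+a/3,100+b/3),.109) for a,b in s]); print(np.round(P,4)); g=P.mean(0)
print('sides',[round(norm(P[i]-P[(i+1)%4]),4) for i in range(4)])
# mixer x dir : from 0->1 and 3->2
d=(P[1]-P[0]+P[2]-P[3]); e=(P[0]-P[3]+P[1]-P[2]); print('gate w',g,'yaw',np.arctan2(d[1],d[0]),np.arctan2(-e[0],e[1]))
s=[(57,179),(443,113),(132,526)]
Q=np.array([onz(c,'wrist',(220+a/3,100+b/3),.108) for a,b in s]); print('corner diag mid',(Q[1]+Q[2])/2,norm(Q[0]-Q[1]),norm(Q[0]-Q[2]))
yaw=np.arctan2(d[1],d[0])
c=viewer.calibration('scene')
s=[(234,119),(358,164),(297,274),(166,223)]
P=np.array([onz(c,'scene',(170+a/3,180+b/3),.109) for a,b in s]); d=(P[1]-P[0]+P[2]-P[3]);print('scene gate',P.mean(0),np.arctan2(d[1],d[0]),[round(norm(P[i]-P[(i+1)%4]),4) for i in range(4)])
b=onz(c,'scene',(170+98/3,180+334/3),.122); print('button scene',b)
c2=viewer.calibration('side')
s=[(293,296),(152,298),(151,217),(277,214)]
P=np.array([onz(c2,'side',(220+a/3,100+b/3),.109) for a,b in s]); d=(P[1]-P[0]+P[2]-P[3]);print('side gate',P.mean(0),np.arctan2(d[1],d[0]),[round(norm(P[i]-P[(i+1)%4]),4) for i in range(4)])
print('button side',onz(c2,'side',(220+260/3,100+135/3),.122))
R=lambda y:np.array([[np.cos(y),-np.sin(y)],[np.sin(y),np.cos(y)]])
print('pred button',g[:2]+R(yaw)@[-.045,-.15])
# grip top
c=viewer.calibration('wrist'); Rw=R(yaw)
for a in (-.29,-.25):
  for f in (.2,.32):
    k=np.array([np.sin(f),-np.sin(a)*np.cos(f),np.cos(a)*np.cos(f)])
    top=.156*k; X=np.r_[g[:2]+Rw@top[:2],.03+top[2]]
    print(a,f,'top',np.round(X,3),[np.round(proj(viewer.calibration(n),n,X)) for n in('wrist','scene','side')])
```

```text
[[ 0.5482  0.0277  0.109 ]
 [ 0.6477  0.0458  0.109 ]
 [ 0.6659 -0.0542  0.109 ]
 [ 0.566  -0.0724  0.109 ]]
sides [np.float64(0.1011), np.float64(0.1016), np.float64(0.1015), np.float64(0.1017)]
gate w [ 0.60693562 -0.01327329  0.109     ] yaw 0.18000573595468214 0.17789381419592878
corner diag mid [ 0.60634962 -0.01256851  0.108     ] 0.11286953404000938 0.11518230429047183
scene gate [ 0.60792524 -0.01189905  0.109     ] 0.17884913667653748 [np.float64(0.1019), np.float64(0.1017), np.float64(0.1016), np.float64(0.1025)]
button scene [ 0.59247338 -0.16761999  0.122     ]
side gate [ 0.60059884 -0.01219414  0.109     ] 0.1757171846301017 [np.float64(0.108), np.float64(0.1013), np.float64(0.104), np.float64(0.103)]
button side [ 0.5842855  -0.16510404  0.122     ]
pred button [ 0.58951799 -0.16890627]
-0.29 0.2 top [0.63  0.035 0.177] [array([360., 177.]), array([278., 215.]), array([277., 173.])]
-0.29 0.32 top [0.648 0.037 0.172] [array([384., 173.]), array([286., 219.]), array([269., 175.])]
-0.25 0.2 top [0.631 0.029 0.178] [array([362., 186.]), array([277., 216.]), array([277., 171.])]
-0.25 0.32 top [0.649 0.032 0.173] [array([385., 182.]), array([285., 221.]), array([269., 173.])]
```

Wrist and scene agree on the gate to about 1 mm: (0.606, -0.0125), yaw 0.179. The side view differs by 6 mm in x. The predicted button at (0.588, -0.168) matches both views that show it. The lever is at about a = -0.29, f = 0.2. I'll close the fingers, align the tool with the mixer, and push with the closed fingertips.

```bash
cat >> h.py <<'E'
G=np.array([.606,-.0125]); YAW=.179
Rm=np.array([[np.cos(YAW),-np.sin(YAW)],[np.sin(YAW),np.cos(YAW)]])
def mix(p): return np.r_[Rm.T@(np.array(p[:2])-G),p[2]]
def wor(p): return np.r_[Rm@np.array(p[:2])+G,p[2]]
def st():
    o=r.get_obs(); m=mix(o['eef_pos']); f=np.array(o['contact_force'])
    print('t',round(o['t'],2),'mix mm',np.round(m*1000,1),'F mix',np.round(np.r_[Rm.T@f[:2],f[2]],1),'yaw',round(float(np.arctan2(o['eef_rot'][1][0],o['eef_rot'][0][0])),3),'tool z',np.round(np.array(o['eef_rot'])[:,2],3),'w',round(o['gripper_width'],4))
E
python3 - <<'E'
from h import *
c=viewer.calibration('scene'); 
print('jar',mix(onz(c,'scene',(170+247/3,180+375/3),.152)),'cup',mix(onz(c,'scene',(250,196),.128)))
c=viewer.calibration('wrist');print('cup w',mix(onz(c,'wrist',(210,115),.128)))
st()
E
python3 -m crank '[{"dp":[0,0,0],"rot":[0,0,-0.09]},{"dp":[0,0,0],"rot":[0,0,-0.089]},{"dp":[0.03,0,0],"rot":[0,0,0]},{"dp":[0.03,0,0],"rot":[0,0,0]},{"dp":[0.03,0,0],"rot":[0,0,0]},{"dp":[0,0,0],"rot":[0,0,0]},{"dp":[0,0,0],"rot":[0,0,0]},{"dp":[0,0,0],"rot":[0,0,0]}]' 1 20
python3 -c "
from h import *
st()"
```

```text
jar [ 0.06793826 -0.14872807  0.152     ] cup [-0.06855025  0.10262026  0.128     ]
cup w [-0.06790613  0.10032013  0.128     ]
t 0.15 mix mm [-28.6  18.  252.1] F mix [ 0.3 -0.8  0.1] yaw 0.0 tool z [-0.001  0.    -1.   ] w 0.0885
t: 0.95
eef_pos: [0.6625, 0.0174, 0.2473]
eef_rot: [[0.983, 0.185, -0.01], [0.185, -0.983, 0.001], [-0.009, -0.003, -1.0]]
contact_force: [-0.9, -0.2, -0.2]
gripper_width: 0.0263
t 0.95 mix mm [ 60.9  19.4 247.3] F mix [-0.9  0.  -0.2] yaw 0.186 tool z [-0.01   0.001 -1.   ] w 0.0263
```

```bash
python3 -m crank '[{"dp":[0.02,-0.017,0],"rot":[0,0,0.007]},{"dp":[0,0,0.025],"rot":[0,0,0]},{"dp":[0,0,0.025],"rot":[0,0,0]},{"dp":[0,0,0],"rot":[0,0,0]},{"dp":[0,0,0],"rot":[0,0,0]}]'
python3 - <<'E'
from h import *
st()
for n in ['scene','wrist']:
    cv2.imwrite(f'pics/c_{n}.png',cv2.cvtColor(viewer.camera(n),cv2.COLOR_RGB2BGR))
E
```

```text
t: 1.45
eef_pos: [0.6759, 0.0374, 0.199]
eef_rot: [[0.984, 0.176, -0.008], [0.177, -0.984, 0.001], [-0.008, -0.002, -1.0]]
contact_force: [0.4, 0.2, -0.1]
gripper_width: 0.0003
t 1.45 mix mm [ 77.7  36.6 199. ] F mix [ 0.4  0.1 -0.1] yaw 0.177 tool z [-0.008  0.001 -1.   ] w 0.0003
```

View pics/c_wrist.png

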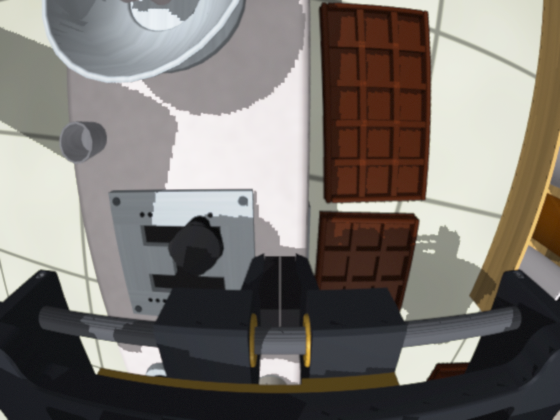

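View pics/c_scene.png

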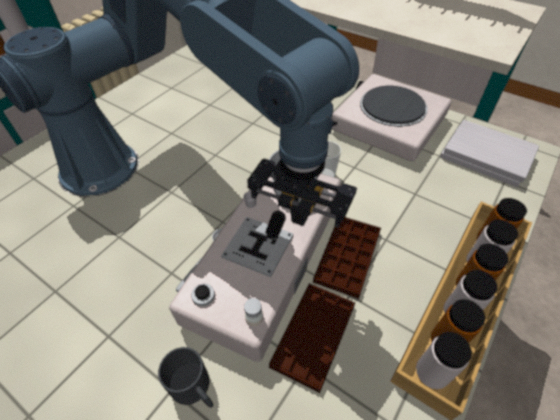

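The closed tips at wrist pixel (280,265) are forward of the grip at (195,245) and clear of it. Next I'll descend and push back.

```bash
python3 -m crank '[{"dp":[0,0,0.02],"rot":[0,0.008,0]},{"dp":[0,0,0.02],"rot":[0,0,0]},{"dp":[0,0,0.01],"rot":[0,0,0]},{"dp":[0,0,0],"rot":[0,0,0]},{"dp":[-0.006,0,0],"rot":[0,0,0]},{"dp":[-0.006,0,0],"rot":[0,0,0]},{"dp":[-0.006,0,0],"rot":[0,0,0]},{"dp":[-0.006,0,0],"rot":[0,0,0]},{"dp":[0,0,0],"rot":[0,0,0]}]'
python3 - <<'E'
from h import *
st()
for n in ['wrist']:
    cv2.imwrite(f'pics/d_{n}.png',cv2.cvtColor(viewer.camera(n),cv2.COLOR_RGB2BGR))
E
```

```text
t: 2.45
eef_pos: [0.6562, 0.0317, 0.1602]
eef_rot: [[0.984, 0.176, 0.019], [0.176, -0.984, 0.0], [0.019, 0.003, -1.0]]
contact_force: [2.1, -0.3, -1.5]
gripper_width: 0.0005
t 2.45 mix mm [ 57.3  34.6 160.2] F mix [ 2.  -0.7 -1.5] yaw 0.177 tool z [ 0.019  0.    -1.   ] w 0.0005
```

View pics/d_wrist.png

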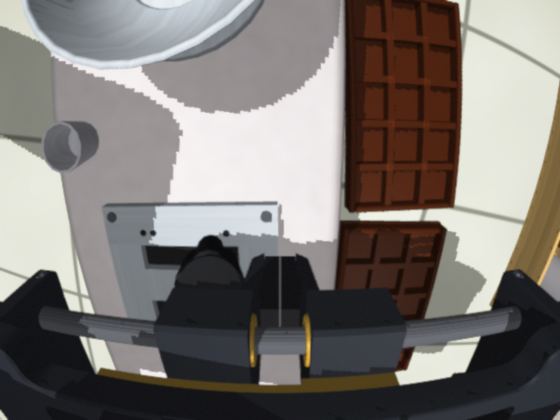

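```bash
python3 -m crank '[{"dp":[0.004,-0.001,0.005],"rot":[0,-0.01,0]},{"dp":[0.002,0,0.007],"rot":[0,0,0]},{"dp":[0,0,0],"rot":[0,0,0]},{"dp":[-0.006,0,0],"rot":[0,0,0]},{"dp":[-0.006,0,0],"rot":[0,0,0]},{"dp":[-0.006,0,0],"rot":[0,0,0]},{"dp":[-0.004,0,0],"rot":[0,0,0]},{"dp":[0,0,0],"rot":[0,0,0]}]'
python3 - <<'E'
from h import *
st()
for n in ['wrist','scene']:
    cv2.imwrite(f'pics/e_{n}.png',cv2.cvtColor(viewer.camera(n),cv2.COLOR_RGB2BGR))
E
```

```text
t: 3.3
eef_pos: [0.6406, 0.0299, 0.1479]
eef_rot: [[0.984, 0.176, 0.011], [0.176, -0.984, -0.002], [0.011, 0.004, -1.0]]
contact_force: [1.8, 0.9, -0.6]
gripper_width: 0.0005
t 3.3 mix mm [ 41.6  35.5 147.9] F mix [ 2.   0.6 -0.6] yaw 0.177 tool z [ 0.011 -0.002 -1.   ] w 0.0005
```

View pics/e_wrist.png

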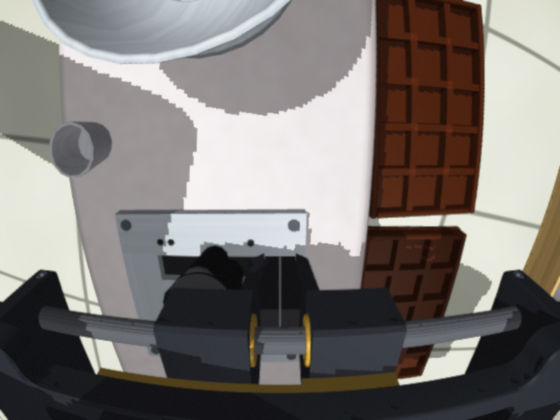

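View pics/e_scene.png

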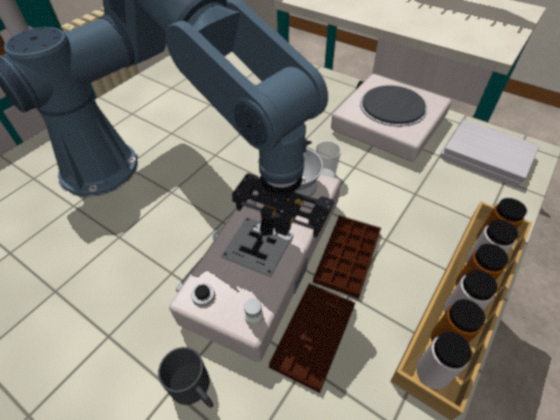

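Run:
```python
from h import *
o=r.get_obs(); p=np.array(o['eef_pos']);R=np.array(o['eef_rot']);c=viewer.calibration('wrist')
for z in (.014,0,-.03):
  print(z,[np.round(proj(c,'wrist',p+R@[x,y,z])) .tolist() for x,y in((-.0175,-.009),(-.009,-.009),(.009,-.009),(.0175,-.009))])
im=cv2.imread('pics/e_wrist.png')[200:320,150:350]
im=cv2.convertScaleAbs(im,alpha=2.5,beta=10)
cv2.imwrite('pics/e_w2.png',cv2.resize(im,None,fx=4,fy=4,interpolation=cv2.INTER_CUBIC))
im=cv2.imread('pics/e_scene.png')[190:280,220:340]
im=cv2.convertScaleAbs(im,alpha=2.5,beta=10)
cv2.imwrite('pics/e_s2.png',cv2.resize(im,None,fx=6,fy=6,interpolation=cv2.INTER_CUBIC))
```

```text
0.014 [[242.0, 256.0], [259.0, 256.0], [295.0, 256.0], [312.0, 256.0]]
0 [[239.0, 269.0], [257.0, 270.0], [296.0, 270.0], [315.0, 269.0]]
-0.03 [[231.0, 308.0], [253.0, 308.0], [300.0, 308.0], [322.0, 308.0]]
```

View pics/e_w2.png

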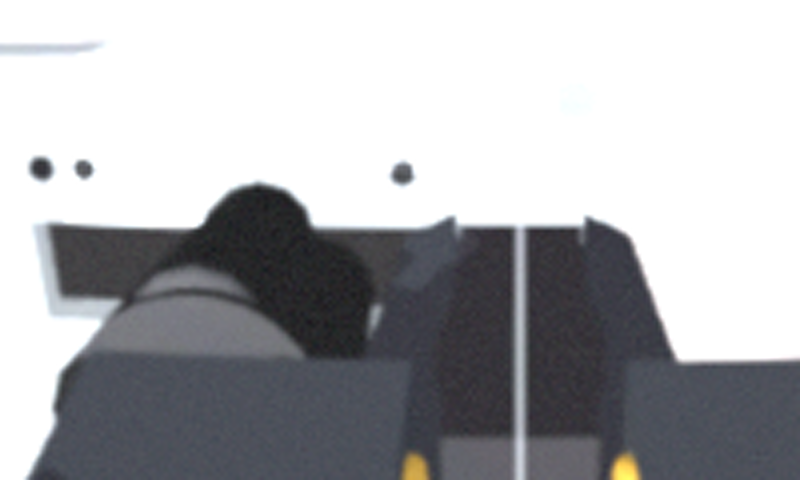

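View pics/e_s2.png

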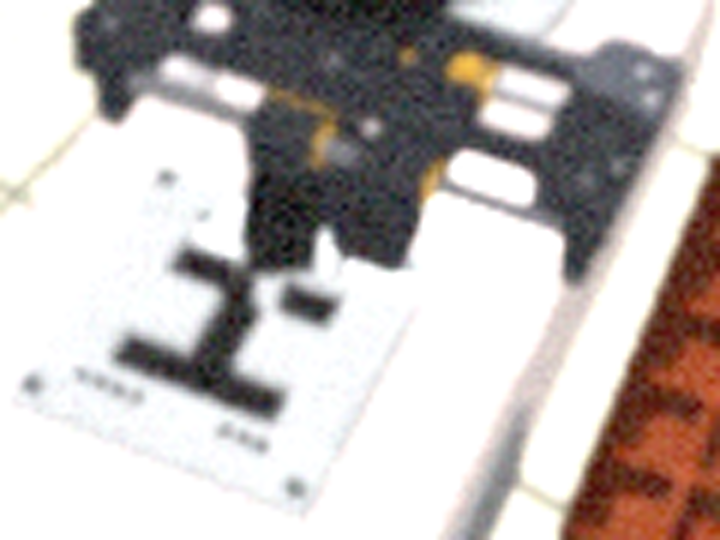

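```bash
python3 -m crank '[{"dp":[-0.005,0,0],"rot":[0,0,0]},{"dp":[-0.003,0,0],"rot":[0,0,0]},{"dp":[0,0,0],"rot":[0,0,0]}]'
python3 -c "
from h import *
st()"
python3 -m crank '[{"dp":[0.01,0,0],"rot":[0,0,0]},{"dp":[0.02,0,-0.01],"rot":[0,0,0]},{"dp":[0.01,0,-0.03],"rot":[0,0,0]},{"dp":[0,0,-0.04],"rot":[0,0,0]},{"dp":[0,0,0],"rot":[0,0,0]},{"dp":[0,0,0],"rot":[0,0,0]}]'
python3 - <<'E'
from h import *
st()
for n in ['wrist','scene']:
    c=viewer.calibration(n)
    im=viewer.camera(n)[:,:,::-1].copy(); cv2.imwrite(f'pics/f_{n}.png',im)
    for f,col in ((0,(0,255,0)),(.04,(0,0,255)),(.08,(255,0,0))):
        a=-.29;k=np.array([np.sin(f),-np.sin(a)*np.cos(f),np.cos(a)*np.cos(f)])
        q=proj(c,n,wor(np.r_[0,0,.03]+.156*k)); print(n,f,q)
E
```

```text
t: 3.7
eef_pos: [0.6329, 0.0283, 0.148]
eef_rot: [[0.984, 0.176, 0.012], [0.176, -0.984, -0.002], [0.011, 0.004, -1.0]]
contact_force: [1.9, 0.7, 1.5]
gripper_width: 0.0006
t 3.7 mix mm [ 33.7  35.4 148. ] F mix [2.  0.3 1.5] yaw 0.177 tool z [ 0.012 -0.002 -1.   ] w 0.0006
t: 4.3
eef_pos: [0.6716, 0.0355, 0.2259]
eef_rot: [[0.985, 0.175, -0.001], [0.175, -0.985, -0.002], [-0.001, 0.002, -1.0]]
contact_force: [0.0, -0.1, -0.4]
gripper_width: 0.0004
t 4.3 mix mm [ 73.1  35.5 225.9] F mix [ 0.  -0.1 -0.4] yaw 0.176 tool z [-0.001 -0.002 -1.   ] w 0.0004
wrist 0 [159.52952898 229.78427582]
wrist 0.04 [168.87238402 229.89036658]
wrist 0.08 [178.50504152 229.94150239]
scene 0 [264.82624769 208.19620495]
scene 0.04 [267.53609724 209.18076639]
scene 0.08 [270.24149773 210.26687173]
```

View pics/f_wrist.png

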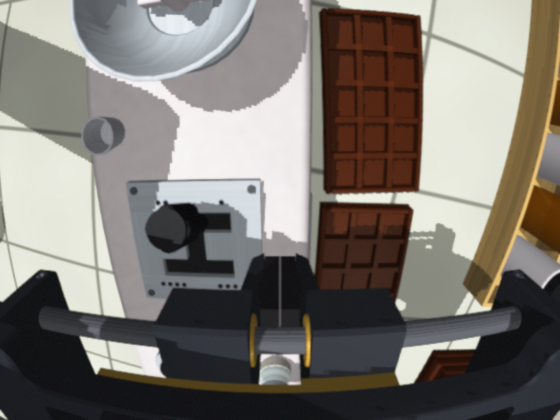

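Run:
```python
from h import *
im=cv2.imread('pics/f_wrist.png')[170:310,110:290]
im=cv2.convertScaleAbs(im,alpha=2.5,beta=10)
im=cv2.resize(im,None,fx=4,fy=4,interpolation=cv2.INTER_CUBIC)
for i in range(0,180,20):
    cv2.putText(im,str(110+i),(i*4,10),0,.4,(0,0,255)); cv2.putText(im,str(170+i),(0,i*4+4),0,.4,(0,0,255))
cv2.imwrite('pics/f_w2.png',im)
```

```text
(no output)
```

View pics/f_w2.png

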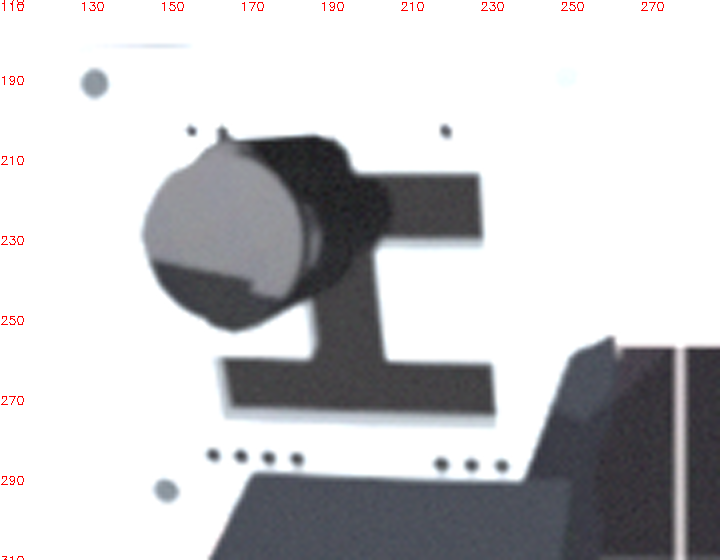

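Run:
```python
from h import *
c=viewer.calibration('wrist')
S={(-.0505,.0505):(133.5,190.5),(-.0505,-.0505):(151.5,292.5)}
for k,v in S.items(): print(k,proj(c,'wrist',wor(np.r_[k,.109])),v, mix(onz(c,'wrist',v,.109)))
print('leg ends', mix(onz(c,'wrist',(230.5,222),.108)), mix(onz(c,'wrist',(233,268),.108)),mix(onz(c,'wrist',(165.5,268),.108)),'channel sides at mid',mix(onz(c,'wrist',(188,251),.108)),mix(onz(c,'wrist',(206,251),.108)))
print('cap', mix(onz(c,'wrist',(165,228.3),.179)))
st()
```

```text
(-0.0505, 0.0505) [132.3645601  190.43973638] (133.5, 190.5) [-0.04940319  0.05042535  0.109     ]
(-0.0505, -0.0505) [150.24760406 291.64654741] (151.5, 292.5) [-0.0493444  -0.05140693  0.109     ]
leg ends [0.03374112 0.02185933 0.108     ] [ 0.03319418 -0.02174828  0.108     ] [-0.03015873 -0.02372461  0.108     ] channel sides at mid [-0.00602367 -0.00562287  0.108     ] [ 0.01040999 -0.00527315  0.108     ]
cap [0.00371459 0.04543619 0.179     ]
t 4.4 mix mm [ 73.1  35.5 225.8] F mix [0.2 0.1 0.1] yaw 0.176 tool z [-0.    -0.002 -1.   ] w 0.0005
```

Withdrawn: cap centre at (165,228), which gives about 2 to 4 mm forward, so f is 0.01 to 0.02 and lined up with the channel. Next I'll go over to the left side of the grip.

```bash
python3 -m crank '[{"dp":[-0.01,-0.015,-0.01],"rot":[0,0,0]},{"dp":[-0.02,-0.02,0],"rot":[0,0,0]},{"dp":[-0.02,-0.01,0],"rot":[0,0,0]},{"dp":[-0.02,0,0],"rot":[0,0,0]},{"dp":[0,0,0],"rot":[0,0,0]},{"dp":[0,0,0],"rot":[0,0,0]}]'
python3 -c "
from h import *
st()"
```

```text
t: 5.0
eef_pos: [0.5885, 0.0684, 0.2268]
eef_rot: [[0.985, 0.174, -0.015], [0.174, -0.985, -0.001], [-0.015, -0.001, -1.0]]
contact_force: [1.0, 0.1, 0.2]
gripper_width: 0.0007
t 5.0 mix mm [ -2.9  82.8 226.8] F mix [ 1.  -0.1  0.2] yaw 0.175 tool z [-0.015 -0.001 -1.   ] w 0.0007
```

```bash
python3 -m crank '[{"dp":[0.004,0,0.02],"rot":[0,-0.01,0]},{"dp":[0,0,0.02],"rot":[0,0,0]},{"dp":[0,0,0.02],"rot":[0,0,0]},{"dp":[0,0,0.015],"rot":[0,0,0]},{"dp":[0,0,0],"rot":[0,0,0]},{"dp":[0,0,0],"rot":[0,0,0]}]'
python3 - <<'E'
from h import *
st()
cv2.imwrite('pics/g_scene.png',viewer.camera('scene')[:,:,::-1])
E
```

```text
t: 5.6
eef_pos: [0.595, 0.0678, 0.1473]
eef_rot: [[0.985, 0.172, -0.025], [0.172, -0.985, -0.003], [-0.025, -0.001, -1.0]]
contact_force: [0.9, 0.4, 1.3]
gripper_width: 0.0005
t 5.6 mix mm [  3.4  81.  147.3] F mix [1.  0.3 1.3] yaw 0.172 tool z [-0.025 -0.003 -1.   ] w 0.0005
```

View pics/g_scene.png

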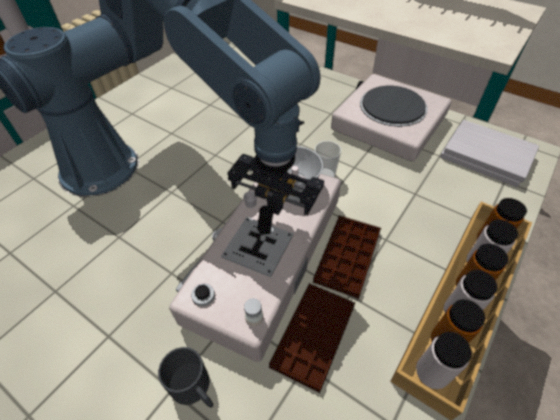

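```bash
python3 -m crank '[{"dp":[0,0.006,0],"rot":[0,0.015,0]},{"dp":[0,0.006,0],"rot":[0,0,0]},{"dp":[0,0.006,0],"rot":[0,0,0]},{"dp":[0,0.006,0],"rot":[0,0,0]},{"dp":[0,0.006,0],"rot":[0,0,0]},{"dp":[0,0.006,0],"rot":[0,0,0]}]'
python3 -c "
from h import *
st()"
```

```text
t: 6.25
eef_pos: [0.6038, 0.0308, 0.1521]
eef_rot: [[0.985, 0.173, -0.002], [0.173, -0.985, 0.001], [-0.002, -0.002, -1.0]]
contact_force: [-0.7, 2.6, 2.4]
gripper_width: 0.0005
t 6.25 mix mm [  5.5  43.  152.1] F mix [-0.2  2.6  2.4] yaw 0.173 tool z [-0.002  0.001 -1.   ] w 0.0005
```

```bash
python3 -m crank '[{"dp":[-0.001,0.006,0.001],"rot":[0,0,0]},{"dp":[-0.001,0.006,0.001],"rot":[0,0,0]},{"dp":[0,0.006,0.001],"rot":[0,0,0]},{"dp":[0,0.005,0],"rot":[0,0,0]}]'
python3 -c "
from h import *
st()
cv2.imwrite('pics/h_scene.png',viewer.camera('scene')[:,:,::-1])"
```

```text
t: 6.65
eef_pos: [0.6063, 0.0055, 0.149]
eef_rot: [[0.985, 0.172, -0.001], [0.172, -0.985, 0.001], [-0.001, -0.002, -1.0]]
contact_force: [0.5, 2.6, 2.2]
gripper_width: 0.0003
t 6.65 mix mm [  3.5  17.7 149. ] F mix [1.  2.5 2.2] yaw 0.173 tool z [-0.001  0.001 -1.   ] w 0.0003
```

View pics/h_scene.png

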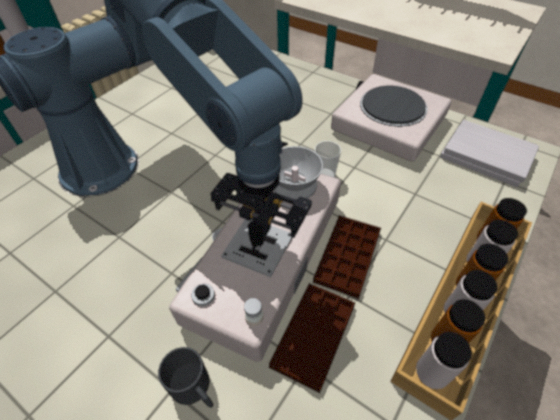

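The lever is crossing freely at 2.5 N; the grip is at about (255,235), mid-channel. I'll continue to the right leg.

```bash
python3 -m crank '[{"dp":[0,0.006,0.001],"rot":[0,0,0]},{"dp":[0,0.005,0],"rot":[0,0,0]},{"dp":[0,0.004,0],"rot":[0,0,0]}]'
python3 -c "
from h import *
st()"
python3 -m crank '[{"dp":[0,0.004,0],"rot":[0,0,0]},{"dp":[0,0.003,0],"rot":[0,0,0]}]'
python3 -c "
from h import *
st()
"
```

```text
t: 7.0
eef_pos: [0.6091, -0.0108, 0.1477]
eef_rot: [[0.985, 0.172, -0.001], [0.172, -0.985, 0.001], [-0.001, -0.002, -1.0]]
contact_force: [-0.2, 2.2, 1.7]
gripper_width: 0.0004
t 7.0 mix mm [  3.4   1.1 147.7] F mix [0.2 2.2 1.7] yaw 0.173 tool z [-0.001  0.001 -1.   ] w 0.0004
t: 7.2
eef_pos: [0.6103, -0.0184, 0.1472]
eef_rot: [[0.985, 0.172, -0.002], [0.172, -0.985, 0.001], [-0.002, -0.002, -1.0]]
contact_force: [1.2, 2.8, -1.3]
gripper_width: 0.0003
t 7.2 mix mm [  3.1  -6.6 147.2] F mix [ 1.7  2.6 -1.3] yaw 0.173 tool z [-0.002  0.001 -1.   ] w 0.0003
```

```bash
python3 -m crank '[{"dp":[0,0.003,0],"rot":[0,0,0]},{"dp":[0,0.002,0],"rot":[0,0,0]}]'
python3 -c "
from h import *
st()
n='scene'
im=viewer.camera(n)[:,:,::-1][180:300,190:350];cv2.imwrite('pics/i_s.png',cv2.resize(cv2.convertScaleAbs(im,alpha=2,beta=10),None,fx=4.9,fy=4.9,interpolation=cv2.INTER_CUBIC))
"
```

```text
t: 7.4
eef_pos: [0.6107, -0.022, 0.1466]
eef_rot: [[0.985, 0.171, -0.003], [0.171, -0.985, 0.005], [-0.002, -0.006, -1.0]]
contact_force: [0.4, 11.6, 2.8]
gripper_width: 0.0004
t 7.4 mix mm [  3.  -10.2 146.6] F mix [ 2.5 11.4  2.8] yaw 0.172 tool z [-0.003  0.005 -1.   ] w 0.0004
```

View pics/i_s.png

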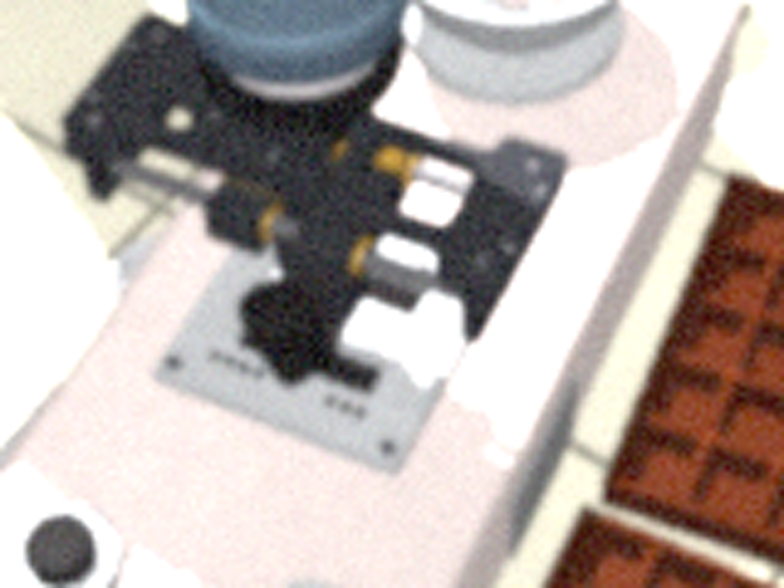

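Force rose to 11 N at y = -10 mm, so the lever is against the right wall of the right leg. I'll back off, rise and go behind the grip.

```bash
python3 -m crank '[{"dp":[0,-0.01,0],"rot":[0,0,0]},{"dp":[0,-0.02,0],"rot":[0,0,0]},{"dp":[0,-0.02,-0.01],"rot":[0,0,0]},{"dp":[0,0,-0.03],"rot":[0,0,0]},{"dp":[0,0,-0.03],"rot":[0,0,0]},{"dp":[-0.02,0,-0.01],"rot":[0,0,0]},{"dp":[-0.03,0.02,0],"rot":[0,0,0]},{"dp":[-0.02,0.02,0],"rot":[0,0,-0.006]},{"dp":[0,0,0],"rot":[0,0,0]},{"dp":[0,0,0],"rot":[0,0,0]}]'
python3 -c "
from h import *
st()
cv2.imwrite('pics/j_w.png',viewer.camera('wrist')[:,:,::-1]);cv2.imwrite('pics/j_s.png',viewer.camera('scene')[:,:,::-1])
for f in (-.1,0,.1):
  a=.29;k=np.array([np.sin(f),-np.sin(a)*np.cos(f),np.cos(a)*np.cos(f)])
  print(f,[np.round(proj(viewer.calibration(n),n,wor(np.r_[0,0,.03]+.156*k))) for n in ('wrist','scene')])
"
```

```text
t: 8.45
eef_pos: [0.5371, -0.0253, 0.2298]
eef_rot: [[0.984, 0.179, -0.004], [0.179, -0.984, -0.005], [-0.005, 0.004, -1.0]]
contact_force: [0.2, 0.5, 0.6]
gripper_width: 0.0005
t 8.45 mix mm [-70.1  -0.3 229.8] F mix [0.3 0.4 0.6] yaw 0.18 tool z [-0.004 -0.005 -1.   ] w 0.0005
-0.1 [array([357., 299.]), array([238., 238.])]
0 [array([378., 299.]), array([245., 240.])]
0.1 [array([399., 297.]), array([252., 243.])]
```

View pics/j_w.png

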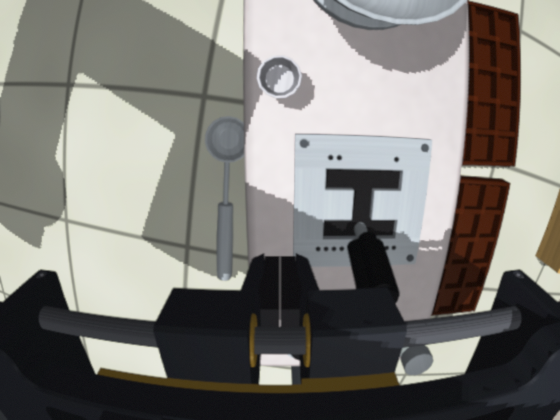

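View pics/j_s.png

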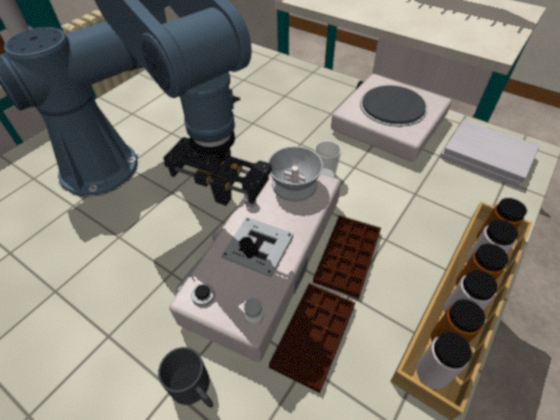

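The lever stands in the right leg, mid-length: rod at (361,229), cap near (382,295) in the wrist view, as predicted for f = 0. Next I'll go behind it and push forward.

```bash
python3 -m crank '[{"dp":[0,0.02,0],"rot":[0,0,0]},{"dp":[0,0.018,0],"rot":[0,0,0]},{"dp":[0,0,0.02],"rot":[0,0,0]},{"dp":[0,0,0.02],"rot":[0,0,0]},{"dp":[0,0,0.02],"rot":[0,0,0]},{"dp":[0,0,0.015],"rot":[0,0,0]},{"dp":[0,0,0],"rot":[0,0,0]}]'
python3 -c "
from h import *
st()"
```

```text
t: 9.25
eef_pos: [0.5483, -0.0635, 0.1514]
eef_rot: [[0.983, 0.184, -0.004], [0.184, -0.983, -0.005], [-0.005, 0.004, -1.0]]
contact_force: [-0.1, -0.6, 0.1]
gripper_width: 0.0003
t 9.25 mix mm [-65.9 -39.9 151.4] F mix [-0.2 -0.5  0.1] yaw 0.185 tool z [-0.004 -0.005 -1.   ] w 0.0003
```

```bash
python3 -m crank '[{"dp":[0.008,-0.004,0.003],"rot":[0,0,0.005]},{"dp":[0.008,0,0],"rot":[0,0,0]},{"dp":[0.006,0,0],"rot":[0,0,0]},{"dp":[0.006,0,0],"rot":[0,0,0]},{"dp":[0.006,0,0],"rot":[0,0,0]}]'
python3 -c "
from h import *
st()"
python3 -m crank '[{"dp":[0.006,0,0],"rot":[0,0,0]},{"dp":[0.006,0,0],"rot":[0,0,0]},{"dp":[0.006,0,0],"rot":[0,0,0]}]'
python3 -c "
from h import *
st()
"
```

```text
t: 9.75
eef_pos: [0.5855, -0.053, 0.1505]
eef_rot: [[0.984, 0.179, -0.001], [0.179, -0.984, -0.006], [-0.002, 0.006, -1.0]]
contact_force: [-3.0, -1.2, 1.3]
gripper_width: 0.0004
t 9.75 mix mm [-27.4 -36.2 150.5] F mix [-3.2 -0.6  1.3] yaw 0.18 tool z [-0.001 -0.006 -1.   ] w 0.0004
t: 10.05
eef_pos: [0.6036, -0.0499, 0.1508]
eef_rot: [[0.984, 0.179, -0.004], [0.179, -0.984, -0.007], [-0.006, 0.006, -1.0]]
contact_force: [-4.9, -1.6, 1.5]
gripper_width: 0.0004
t 10.05 mix mm [ -9.  -36.3 150.8] F mix [-5.1 -0.7  1.5] yaw 0.18 tool z [-0.004 -0.007 -1.   ] w 0.0004
```

```bash
python3 -m crank '[{"dp":[0.005,0,0.001],"rot":[0,0,0]},{"dp":[0.004,0,0.001],"rot":[0,0,0]}]'
python3 -c "
from h import *
st()"
python3 -m crank '[{"dp":[0.004,0,0],"rot":[0,0,0]},{"dp":[0.003,0,0],"rot":[0,0,0]}]'
python3 -c "
from h import *
st()
"
```

```text
t: 10.25
eef_pos: [0.6135, -0.048, 0.1494]
eef_rot: [[0.984, 0.179, -0.004], [0.179, -0.984, -0.007], [-0.005, 0.006, -1.0]]
contact_force: [-3.8, -0.3, 5.5]
gripper_width: 0.0001
t 10.25 mix mm [  1.1 -36.2 149.4] F mix [-3.8  0.3  5.5] yaw 0.18 tool z [-0.004 -0.007 -1.   ] w 0.0001
t: 10.45
eef_pos: [0.6204, -0.0463, 0.1487]
eef_rot: [[0.984, 0.179, -0.006], [0.179, -0.984, -0.006], [-0.007, 0.005, -1.0]]
contact_force: [-8.3, -0.5, 1.6]
gripper_width: 0.0005
t 10.45 mix mm [  8.2 -35.8 148.7] F mix [-8.2  0.9  1.6] yaw 0.18 tool z [-0.006 -0.006 -1.   ] w 0.0005
```

```bash
python3 -m crank '[{"dp":[0.003,0,0],"rot":[0,0,0]},{"dp":[0.003,0,0],"rot":[0,0,0]}]'
python3 -c "
from h import *
st()
cv2.imwrite('pics/k_w.png',viewer.camera('wrist')[:,:,::-1])
for f in (.2,.25,.32):
  a=.29;k=np.array([np.sin(f),-np.sin(a)*np.cos(f),np.cos(a)*np.cos(f)])
  print(f,[np.round(proj(viewer.calibration(n),n,wor(np.r_[0,0,.03]+.156*k))) for n in ('wrist','scene')])
"
```

```text
t: 10.65
eef_pos: [0.6221, -0.046, 0.1481]
eef_rot: [[0.984, 0.18, -0.018], [0.18, -0.984, -0.008], [-0.019, 0.004, -1.0]]
contact_force: [-19.3, -3.0, 15.4]
gripper_width: 0.0004
t 10.65 mix mm [  9.9 -35.8 148.1] F mix [-19.5   0.5  15.4] yaw 0.181 tool z [-0.018 -0.008 -1.   ] w 0.0004
0.2 [array([326., 338.]), array([259., 246.])]
0.25 [array([344., 334.]), array([263., 248.])]
0.32 [array([367., 327.]), array([268., 250.])]
```

View pics/k_w.png

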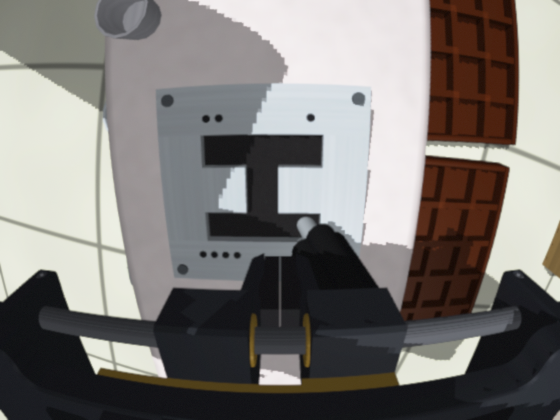

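The lever stopped at 19 N, and the rod at (307,222) sits at the forward end of the third slot. I'll back off, rise and verify.

```bash
python3 -m crank '[{"dp":[-0.01,0,0],"rot":[0,0,0]},{"dp":[-0.02,0,0],"rot":[0,0,0]},{"dp":[-0.025,0,-0.01],"rot":[0,0,0]},{"dp":[0,0,-0.03],"rot":[0,0,0]},{"dp":[0,0,-0.03],"rot":[0,0,0]},{"dp":[0,0,-0.01],"rot":[0,0,0]},{"dp":[0,0,0],"rot":[0,0,0]}]'
python3 -c "
from h import *
st()
cv2.imwrite('pics/l_w.png',viewer.camera('wrist')[:,:,::-1]);cv2.imwrite('pics/l_s.png',viewer.camera('scene')[:,:,::-1])
for f in (.2,.25,.32):
  a=.29;k=np.array([np.sin(f),-np.sin(a)*np.cos(f),np.cos(a)*np.cos(f)])
  print(f,[np.round(proj(viewer.calibration(n),n,wor(np.r_[0,0,.03]+.156*k)),1) for n in ('wrist','scene','side')])
im=cv2.imread('pics/l_s.png')[200:280,210:310];cv2.imwrite('pics/l_s2.png',cv2.resize(cv2.convertScaleAbs(im,alpha=1.8),None,fx=6,fy=6))
"
```

```text
t: 11.4
eef_pos: [0.5691, -0.0555, 0.2296]
eef_rot: [[0.984, 0.179, -0.011], [0.179, -0.984, -0.007], [-0.012, 0.005, -1.0]]
contact_force: [-0.2, -0.4, -0.7]
gripper_width: 0.0002
t 11.4 mix mm [-44.  -35.8 229.6] F mix [-0.2 -0.3 -0.7] yaw 0.18 tool z [-0.011 -0.007 -1.   ] w 0.0002
0.2 [array([395.4, 251.8]), array([259.3, 246.1]), array([276.8, 150.9])]
0.25 [array([405.4, 249.7]), array([263. , 247.8]), array([273.6, 151.7])]
0.32 [array([418.2, 246.2]), array([268.2, 250.1]), array([269.2, 153. ])]
```

View pics/l_w.png

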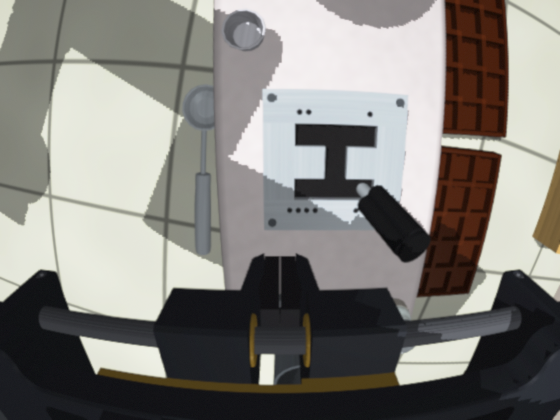

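View pics/l_s2.png

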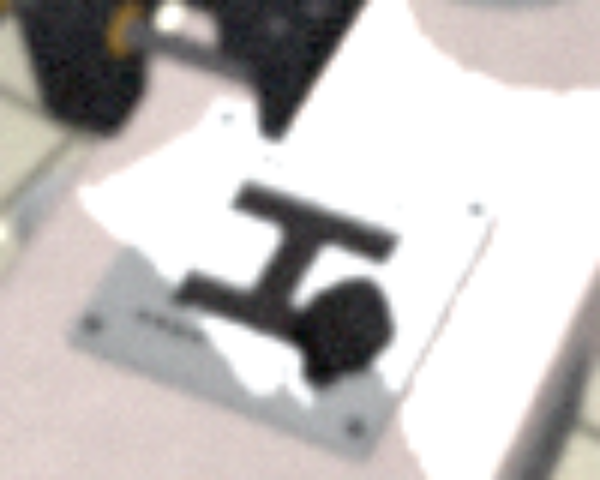

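The lever is home: cap at (412,243) in the wrist view and about (269,252) in the scene view, which gives f of about 0.30 to 0.32 against the required 0.25. Next is the button.

```bash
python3 -m crank '[{"dp":[0,0.02,0],"rot":[0,0,0]},{"dp":[0,0.03,0],"rot":[0,-0.01,0]},{"dp":[0,0.03,0],"rot":[0,0,0]},{"dp":[0,0.02,0],"rot":[0,0,0]},{"dp":[0,0.012,0],"rot":[0,0,0]},{"dp":[0,0,0],"rot":[0,0,0]},{"dp":[0,0,0],"rot":[0,0,0]}]'
python3 -c "
from h import *
st()
p=r.get_obs()['eef_pos']
for n in ('scene','side'):
  c=viewer.calibration(n); cv2.imwrite(f'pics/m_{n}.png',viewer.camera(n)[:,:,::-1])
  print(n,'tip',proj(c,n,p-np.r_[0,0,.014]),'btn pred',proj(c,n,wor(np.r_[-.045,-.15,.122])))
print(mix(np.r_[.5925,-.1676,.122]),mix(np.r_[.5843,-.1651,.122]))
"
```

```text
t: 12.2
eef_pos: [0.5859, -0.1659, 0.2166]
eef_rot: [[0.983, 0.181, -0.037], [0.181, -0.983, -0.0], [-0.037, -0.006, -0.999]]
contact_force: [-0.4, 1.2, -1.0]
gripper_width: 0.0003
t 12.2 mix mm [ -47.1 -147.4  216.6] F mix [-0.2  1.3 -1. ] yaw 0.182 tool z [-0.037 -0.    -0.999] w 0.0003
scene tip [193.1515724  266.72943275] btn pred [200.9278968  290.45426892]
side tip [307.20989399 117.66111943] btn pred [305.22130801 144.23064116]
[-0.04089918 -0.15021823  0.122     ] [-0.04852305 -0.1462982   0.122     ]
```

View pics/m_scene.png

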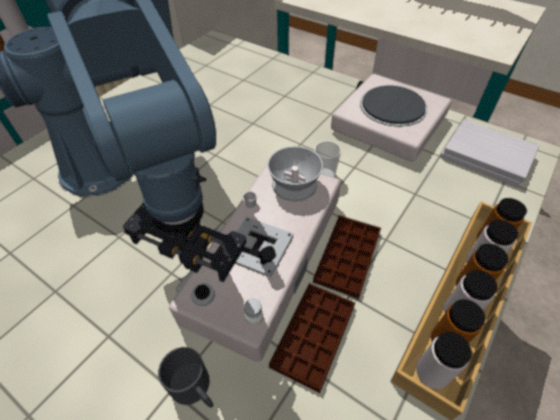

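View pics/m_side.png

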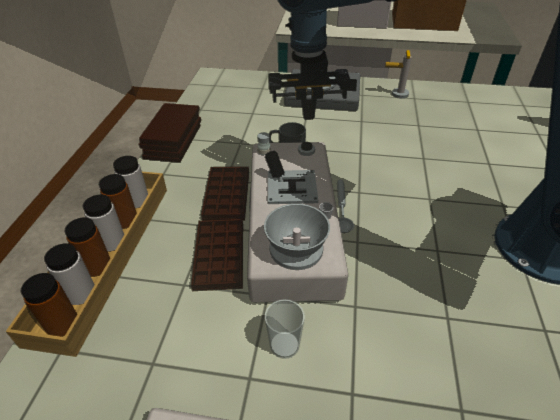

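```bash
python3 -m crank '[{"dp":[0.003,0.002,0.01],"rot":[0,0.03,0]},{"dp":[0,0,0.02],"rot":[0,0,0]},{"dp":[0,0,0.02],"rot":[0,0,0]},{"dp":[0,0,0.01],"rot":[0,0,0]},{"dp":[0,0,0],"rot":[0,0,0]}]'
python3 -c "
from h import *
st()
"
```

```text
t: 12.8
eef_pos: [0.59, -0.162, 0.1576]
eef_rot: [[0.982, 0.188, -0.002], [0.188, -0.982, 0.004], [-0.001, -0.004, -1.0]]
contact_force: [0.4, 0.6, 0.6]
gripper_width: 0.0004
t 12.8 mix mm [ -42.4 -144.3  157.6] F mix [0.5 0.5 0.6] yaw 0.189 tool z [-0.002  0.004 -1.   ] w 0.0004
```

```bash
python3 -m crank '[{"dp":[0,0.006,0.008],"rot":[0,0,0.01]},{"dp":[0,0.001,0.006],"rot":[0,0,0]},{"dp":[0,0,0.004],"rot":[0,0,0]},{"dp":[0,0,0],"rot":[0,0,0]}]'
python3 -c "
from h import *
st()
n='scene';im=viewer.camera(n)[:,:,::-1][220:340,150:310];cv2.imwrite('pics/n_s.png',cv2.resize(cv2.convertScaleAbs(im,alpha=1.6),None,fx=4.9,fy=4.9))
"
```

```text
t: 13.2
eef_pos: [0.5927, -0.1692, 0.1406]
eef_rot: [[0.984, 0.178, 0.001], [0.178, -0.984, 0.002], [0.001, -0.002, -1.0]]
contact_force: [0.0, -0.9, -1.3]
gripper_width: 0.0007
t 13.2 mix mm [ -41.  -151.9  140.6] F mix [-0.1 -0.9 -1.3] yaw 0.179 tool z [ 0.001  0.002 -1.   ] w 0.0007
```

View pics/n_s.png

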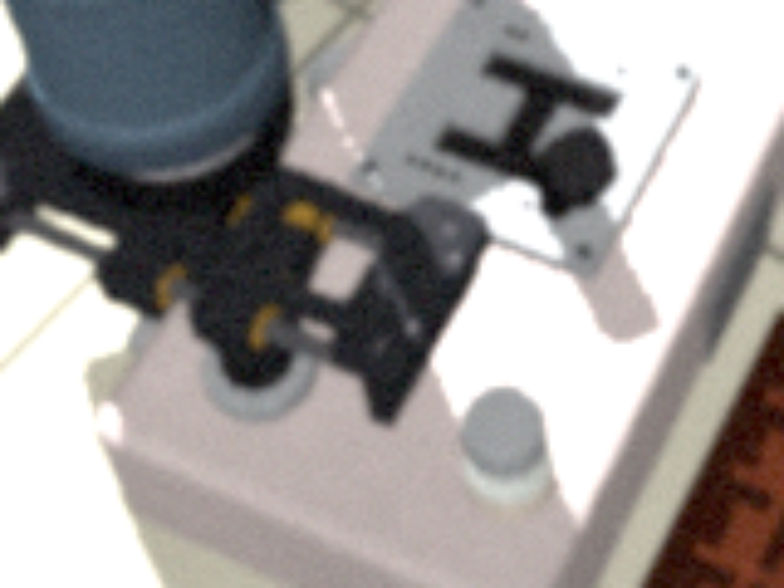

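The tips are over the button, inside the collar ring at about (260,380) in the enlarged crop, and the jar is clear. Next I'll press.

```bash
python3 -m crank '[{"dp":[0,0,0.004],"rot":[0,0,0]},{"dp":[0,0,0.003],"rot":[0,0,0]},{"dp":[0,0,0.003],"rot":[0,0,0]}]'
python3 -c "
from h import *
st()
"
python3 -m crank '[{"dp":[0,0,0.003],"rot":[0,0,0]},{"dp":[0,0,0.002],"rot":[0,0,0]}]'
python3 -c "
from h import *
st()
"
```

```text
t: 13.55
eef_pos: [0.5936, -0.1697, 0.132]
eef_rot: [[0.984, 0.178, 0.003], [0.178, -0.984, 0.001], [0.003, -0.001, -1.0]]
contact_force: [-1.7, -0.0, 4.9]
gripper_width: 0.0007
t 13.55 mix mm [ -40.2 -152.5  132. ] F mix [-1.7  0.3  4.9] yaw 0.179 tool z [ 0.003  0.001 -1.   ] w 0.0007
t: 13.75
eef_pos: [0.5938, -0.1698, 0.1301]
eef_rot: [[0.984, 0.179, 0.003], [0.179, -0.984, 0.001], [0.003, -0.0, -1.0]]
contact_force: [-10.2, 4.2, 22.7]
gripper_width: 0.0006
t 13.75 mix mm [ -40.  -152.6  130.1] F mix [-9.3  5.9 22.7] yaw 0.18 tool z [ 0.003  0.001 -1.   ] w 0.0006
```

It bottomed out: tips at 0.116 m, 23 N. I'll hold briefly, then release and rise.

```bash
python3 -m crank '[{"dp":[0,0,0],"rot":[0,0,0]},{"dp":[0,0,-0.01],"rot":[0,0,0]},{"dp":[0,0,-0.03],"rot":[0,0,0]},{"dp":[0,0,-0.04],"rot":[0,0,0]},{"dp":[-0.02,0,-0.03],"rot":[0,0,0]},{"dp":[-0.04,0,0],"rot":[0,0,0]},{"dp":[-0.04,0,0],"rot":[0,0,0]},{"dp":[0,0,0],"rot":[0,0,0]},{"dp":[0,0,0],"rot":[0,0,0]}]'
python3 -c "
from h import *
st()
for n in ('scene','side'): cv2.imwrite(f'pics/o_{n}.png',viewer.camera(n)[:,:,::-1])
im=cv2.imread('pics/o_scene.png')[190:340,160:310];cv2.imwrite('pics/o_s2.png',cv2.resize(cv2.convertScaleAbs(im,alpha=1.6),None,fx=4,fy=4,interpolation=cv2.INTER_CUBIC))
"
```

```text
t: 14.65
eef_pos: [0.4934, -0.1884, 0.2475]
eef_rot: [[0.984, 0.18, 0.008], [0.18, -0.984, -0.003], [0.007, 0.004, -1.0]]
contact_force: [-0.1, 0.2, -0.1]
gripper_width: 0.0003
t 14.65 mix mm [-142.1 -153.   247.5] F mix [-0.1  0.3 -0.1] yaw 0.181 tool z [ 0.008 -0.003 -1.   ] w 0.0003
```

View pics/o_s2.png

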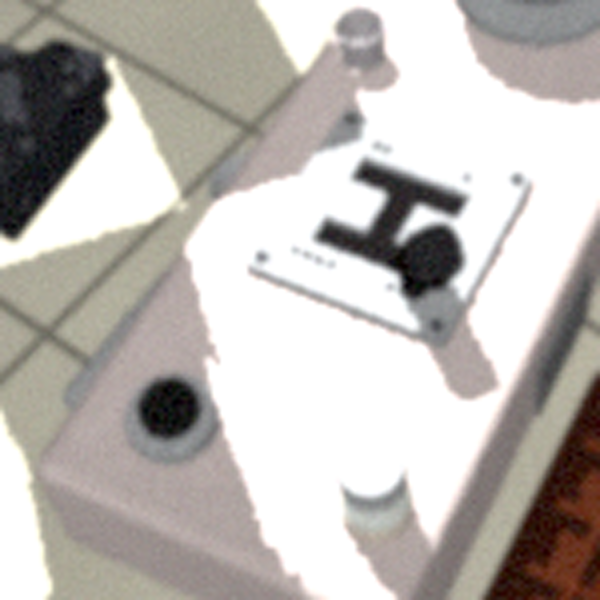

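View pics/o_side.png

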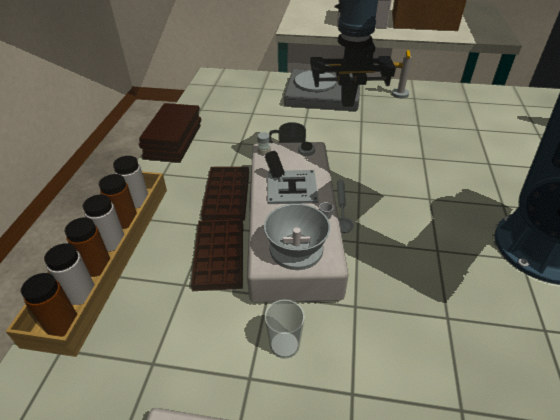

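View pics/o_scene.png

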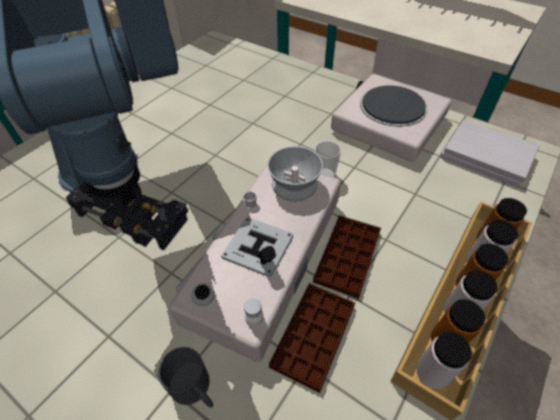

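The lever is in third with its cap at about (268,254). The button is back at (202,292) where it started, the jar, cup, mug, beaker, spoon and trays look unmoved, and the arm is clear. I'll hand in.

```bash
python3 -c "
from workcell import workorder
print(workorder.hand_in())"
```

```text
the job is handed in; nothing more can be done
None
```

The mixer is in third gear, the start button has been pressed and released, and the job is handed in. The robot clock read about 15 s of the 67 s allowed; no verdict was reported.

**What I did:** With closed fingertips I pushed the lever from its start in the first slot (about 0.2 rad forward) back to the cross channel. I then pushed it across to the right leg and forward until it stopped at the end of the third slot. After that I pressed the button until it bottomed out, and let it come up.

**Last checks:**
- **Lever:** the wrist and scene views put it about 0.30 to 0.32 rad forward in third, against the 0.25 needed. The scene picture after the press shows it still there.
- **Forces:** it took about 2.5 N to move the lever across and 2 to 8 N to move it forward. At the ends of travel it rose to 11 N and 19 N, well under the 60 N limit. The button read 23 N at the bottom, with the fingertips at 116 mm, its fully-down height.
- **Button:** it is back where it stood in the first scene picture. I judged that by eye and could not read its travel.
- **Surroundings:** jar, cup, mug, trays, beaker and spoon look unmoved. The arm stood clear, with almost no force on the tool.

**Disagreements:** The side camera put the gate about 6 mm nearer the robot than the other two views, so I used those two. The fingertips were narrower than I assumed, so the forward push ended about 9 mm further on than I had worked out. I went by the force and the pictures instead.

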